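# Lay out the sensor calibration bench

### The arm

A 6-joint arm with a two-finger parallel gripper is mounted at the origin on the work surface. World frame = base frame: x ahead of the robot, y to its left, z up, the work surface at z = 0. Lengths are in m, angles in rad, forces in N, time in s.
With the tool pointing down it reaches from about 0.375 to 0.75 m from the base axis. Payload 9 kg.
Tool frame: the origin (TCP) lies on the centre line of the jaws, within the pads' length; the fingertips stand 17 mm ahead of it and the grasp point (between the pads) lies 2 mm behind it; z points along the fingers, y is the line along which they close (so a half turn about z gives the same grasp; the last joint's range is limited). The gripper opens to 85 mm and grips with 20 to 120 N. Pads are 22 mm wide; open, the fingers measure 114 mm over their backs; the gripper's body (76 mm by 85 mm) begins 54 mm behind the grasp point. The pads swing forward as they close: fully open they stand 13 mm farther back than shut.
Start: joints at [0.992, 0.104, 0.097, 1.564, 0, 1.353], TCP at [0.212, 0.561, 0.227] pointing down, gripper open.
Joint ranges: [-2.99, 2.99], [-0.84, 1.86], [-1.1, 1.16], [-1.84, 2.11], [-1.51, 1.56], [-3.14, 3.14]. Speed limits (rad/s): [2.22, 2.22, 2.57, 3.14, 3.14, 3.14].

### API

Orientations are given as [roll, pitch, yaw] about the fixed x, y, z axes, in that order (R = Rz(yaw) Ry(pitch) Rx(roll)).
In Python, from station import get_state, get_image, get_calibration, sign_off gives the robot as it stands.
- The arm moves only by the tool creep_tool, called after "Call:" as name([rows], argument=value, ...), one row to a line, values as JSON. Schema: {"type":"object","properties":{"steps":{"type":"array","items":{"type":"array","prefixItems":[{"type":"array","items":{"type":"number"},"minItems":3,"maxItems":3},{"type":"number"}],"minItems":2,"maxItems":2},"minItems":1,"maxItems":20},"jaw":{"type":"number"},"squeeze":{"type":"number"},"only":{"type":"string"},"quiet":{"type":"boolean"},"lines":{"type":"string"}},"required":["steps"],"additionalProperties":false}. steps is a list of rows, 1 to 20 of them, each written [[dx, dy, dz], turn]: dx, dy, dz in m, then a turn about the tool's z in rad; each row shifts and turns the commanded pose from where the row before left it, along the tool's axes as they then stand; what a row does not reach is not made up. A row lasts 1/10 s, in which the tool goes at most 0.05 m and 0.15 rad, less where a joint would pass 70% of its speed; a pose out of reach is approached as far as the arm can. jaw is the opening from 0.0 (shut) to 1.0 (fully open), set as the call begins (left out keeps the last). The fingers move at their own pace and stop on an object; squeeze is the grip in N (left out, the last holds). Time passes only in rows, so rows that do not move let the fingers close. The tool returns the time, the measured TCP pose, the force, the opening and the grip force at its end. only (a regular expression) keeps the lines of the reply that match it, lines (a string "A,B") keeps lines A to B, and quiet returns only ok. Input that does not fit is refused with a message, and nothing moves.
- get_state(): the state, without advancing time (a new reading comes with each control period).
- get_image(name): name is "scene" or "top" or "wrist"; returns the picture (384x512x3 uint8, red, green, blue); there is no depth.
- get_calibration(name): a dict with "mtx" (3x3 intrinsics, pixels), "D" ([k1, k2, p1, p2, k3] as OpenCV has them; the pictures are not rectified), "world_to_cam" (4x4, takes a point from world to camera coordinates). Camera axes: x right, y down, z forward; pixel columns grow to the right and rows downward; lengths in m; the calibration is good to about 2 mm. A picture is of the moment at which its call begins: read the wrist's pose just before it. get_calibration takes no time and is no camera call; for the wrist camera it gives the pose at the moment of the call.
- sign_off(): hands the job in; it is judged then, once.
The state is a dict: "clock": time; "joint_positions": joint angles; "qd": joint speeds; "joint_torque": joint torques, N m; "eef_pos": TCP position; "eef_rot": TCP orientation; "ft_force": force on the tool from outside, world axes, zero at the start; "torque": the same for the moment, N m; "opening": opening from 0.0 (shut) to 1.0 (fully open); "grasp_force": force on a finger pad.
Only numpy, scipy, OpenCV 4.12 (cv2) and the standard library are available. Lean on these libraries where they do the work, as an engineer would, in place of code of your own. Each camera call takes 0.05 s, during which the arm holds its last target. There are 200 camera calls.

### The job

Lay out the bench on its three grey pads: put the terminal module on the pad between the white controller and the round steel dry-well, squared up with that pad; the sensor head on the pad on the dry-well's other side, and the dropper bottle on the pad on the controller's other side, all upright and centred on their pads. Finish with the sensor head closed, its cover seated on top, and leave the pliers where they lie.

Things in the scene. Friction and masses are not known exactly. Their poses are not given: they have to be found in the camera images.
- bottle: off-white plastic dropper bottle standing upright, 38 mm diameter, straight sides up to 72 mm, then a narrow shoulder and nozzle up to 104 mm; about 60 g. Origin at the centre of its underside, z up.
- head: sensor head: open round aluminium cup, 56 mm outside diameter, 50 mm high, bore 44 mm diameter and 42 mm deep, with a brass cable gland (20 mm diameter, centre 22 mm up) sticking out of one side to 44 mm from the axis in the head's own +y direction; grip it across its x direction. About 200 g. Origin on the axis at the underside, z up.
- cover: cover of the sensor head: ribbed aluminium disc 57 mm in diameter and 19 mm thick, with a plug of 36 mm diameter and 5 mm depth beneath it that drops loosely into the head's bore; it lies plug down, 24 mm high in all. About 80 g. Origin on the axis at the plug's underside, z up; seated, the origin is 45 mm above the head's underside.
- module: grey terminal module with a raised middle, standing on its base: 36 mm (x) by 80 mm (y), 40 mm high at its two ends and 58 mm high over the middle 44 mm of y. About 150 g. Origin at the centre of its underside, z up; grip it across the 36 mm.
- pad_left: grey square rubber pad, 100 x 100 x 4 mm, fixed; origin at the centre of its underside, x and y along its edges, z up. The leftmost of the row (largest y).
- pad_middle: grey square rubber pad, 100 x 100 x 4 mm, fixed; origin at the centre of its underside, x and y along its edges, z up. The middle one of the row.
- pad_right: grey square rubber pad, 100 x 100 x 4 mm, fixed; origin at the centre of its underside, x and y along its edges, z up. The rightmost of the row (smallest y).
- controller: white temperature controller box with a blue top panel and a black knob, 110 x 110 x 72 mm (knob up to 86 mm), fixed; stands in the row between the middle pad and one of the outer pads. Origin at the centre of its underside, z up.
- drywell: round steel dry-well block with holes in its top, 110 mm diameter, 78 mm high, fixed; stands in the row on the other side of the middle pad from the controller. Origin at the centre of its underside, z up.
- pliers: pliers with orange handles lying on the bench, 150 mm long, up to 14 mm high, not to be disturbed; x runs along them towards the jaws, origin near the pivot.
Not all that is in view belongs to the job. What is shaped like the module but brown is not meant. What is shaped like the pad_right but orange is not meant.

How it is judged:
By the outcome, as a careful person would: the job done as asked, in the order asked, and still so for the second after the job is handed in, with the robot touching nothing.
It also fails if it takes over 104 s, if anything falls off the work surface, if the arm or the gripper's body presses on something with over 40 N, if the wrist force passes 120 N, or if a joint passes its speed limit or range.

## Working session

There is one attempt and no reset: what is moved stays moved. The work goes in short steps, Python scripts to look and compute and a tool call to move; the robot and the scene stay as the last step left them, time stands still between calls to the robot, and variables do not carry over. Pictures are saved under pics/ and viewed, at most 14 in all, crops included, and the job is handed in when it is done.

```bash
mkdir -p pics; ls
```

Run:
```python
from station import *
import cv2,numpy as np
s=get_state();print(s)
for n in("scene","top"):
    im=get_image(n);cv2.imwrite(f"pics/{n}0.png",im[:,:,::-1])
    c=get_calibration(n);print(n,c["mtx"],c["D"],np.round(c["world_to_cam"],4))
```

```text
pics
{'clock': 0.0, 'joint_positions': array([9.92279877e-01, 1.04694676e-01, 9.64746335e-02, 1.56390164e+00,
       7.32750763e-06, 1.35308539e+00]), 'qd': array([-0.00019241, -0.00062953,  0.00150747,  0.00021482, -0.00086026,
        0.00012878]), 'joint_torque': array([ 1.37798324e-04, -5.56928623e+01,  5.03649080e+01,  1.68813294e-02,
       -4.71769472e-04,  3.70766065e-05]), 'eef_pos': array([0.21162389, 0.56108169, 0.22652799]), 'eef_rot': array([-3.14030017e+00, -2.93424205e-04,  2.78078695e+00]), 'ft_force': array([ 0.85674944, -0.07320818, -0.28437297]), 'torque': array([-0.00607027,  0.00080923, -0.01964305]), 'grasp_force': 0.0, 'opening': 1.0015613609986955}
scene [[443.10115199   0.         262.29960052]
 [  0.         443.10115199 194.03924273]
 [  0.           0.           1.        ]] [-0.10764224  0.          0.          0.          0.        ] [[-0.751   0.6602  0.0122  0.4121]
 [ 0.4481  0.5232 -0.7249 -0.1512]
 [-0.485  -0.5389 -0.6887  1.4774]
 [ 0.      0.      0.      1.    ]]
top [[388.5334532    0.         259.82210383]
 [  0.         388.5334532  184.01467923]
 [  0.           0.           1.        ]] [-0.10274924  0.          0.          0.          0.        ] [[-3.9100e-02 -9.9920e-01  3.0000e-04 -6.1800e-02]
 [-9.7570e-01  3.8100e-02 -2.1580e-01  5.1290e-01]
 [ 2.1570e-01 -8.7000e-03 -9.7640e-01  1.1154e+00]
 [ 0.0000e+00  0.0000e+00  0.0000e+00  1.0000e+00]]
```

View pics/scene0.png

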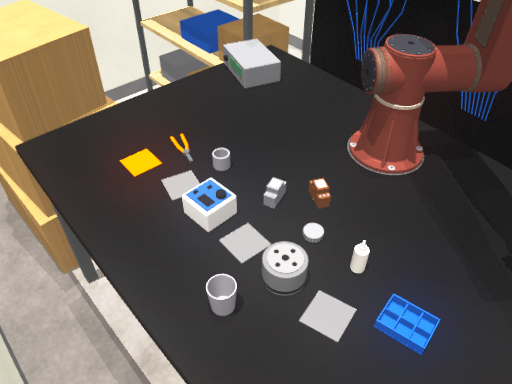

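View pics/top0.png

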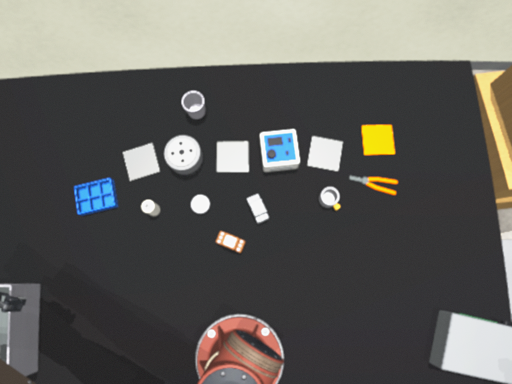

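The top view (image left is +y, up is +x) shows, left to right:
- left pad (141,162), dry-well (183,155), middle pad (233,157), controller (280,150), right pad (325,154)

What could be mistaken for what:
- **Module:** grey at (258,208), which I want; the brown one at (230,241) is a decoy.
- **Head:** the cup with the brass gland at (330,197); the grey beaker at (194,104) is not it.
- **Cover:** disc at (200,204).
- **Bottle:** (150,208).
- **Right pad:** grey at (325,154); the orange one at (378,140) is a decoy.

So module → middle pad, head → left pad, bottle → right pad.

Create h.py:
```python
from station import *
import cv2,numpy as np
def cast(uv,z,c):
    """pixels -> world points on plane z"""
    uv=np.asarray(uv,float).reshape(-1,1,2)
    n=cv2.undistortPoints(uv,c["mtx"],np.array(c["D"])).reshape(-1,2)
    T=np.array(c["world_to_cam"]);R,t=T[:3,:3],T[:3,3]
    o=-R.T@t; d=np.c_[n,np.ones(len(n))]@R
    return o+d*((z-o[2])/d[:,2])[:,None]
def proj(p,c):
    T=np.array(c["world_to_cam"]);r=cv2.Rodrigues(T[:3,:3])[0]
    return cv2.projectPoints(np.asarray(p,float).reshape(-1,1,3),r,T[:3,3],c["mtx"],np.array(c["D"]))[0].reshape(-1,2)
def rect(m,z,c):
    """largest contour -> world hull on plane z -> centre,size,angle of long side"""
    k=max(cv2.findContours(m.astype(np.uint8),cv2.RETR_EXTERNAL,cv2.CHAIN_APPROX_NONE)[0],key=cv2.contourArea)
    w=cast(k.reshape(-1,2),z,c)[:,:2]*1000
    return cv2.minAreaRect(w.astype(np.float32))
```

Run:
```python
from h import *
im=cv2.imread("pics/top0.png");c=get_calibration("top")
g=im.min(2)
def blob(u,v,th=110,r=32):
    m=np.zeros(g.shape,np.uint8);m[v-r:v+r,u-r:u+r]=(g[v-r:v+r,u-r:u+r]>th)
    n,l=cv2.connectedComponents(m);return l==l[v,u]
for nm,u,v,z,th in [("padL",141,162,.004,110),("padM",233,157,.004,110),("padR",325,154,.004,110),("cover",200,204,.022,110),
  ("module",258,208,.05,90),("head",323,197,.05,110),("bottle",150,208,.07,110),("dry",183,165,.078,90)]:
    b=blob(u,v,th); r=rect(b,z,c);print(nm,b.sum(),np.round(r[0],1),np.round(r[1],1),round(r[2],1))
tiles=[cv2.resize(im[v-32:v+32,u-32:u+32],(256,256),interpolation=cv2.INTER_CUBIC) for u,v in[(258,208),(330,197),(150,208),(200,204),(325,154),(378,150)]]
cv2.imwrite("pics/crop1.png",np.vstack([np.hstack(tiles[:3]),np.hstack(tiles[3:])]))
w=get_calibration("wrist");T=np.array(w["world_to_cam"]);print("wristcam",w["mtx"],w["D"],-T[:3,:3].T@T[:3,3],T[2,:3])
```

```text
padL 995 [611.9 298.8] [105.6 104.6] 15.9
padM 1050 [617.2   3.8] [103.6 106.9] 88.2
padR 1023 [ 615.2 -295.1] [105.4 105.9] 77.1
cover 317 [463.6 105.9] [59.2 59.3] 87.9
module 406 [439.5 -72.6] [86.7 43.6] 23.0
head 317 [ 467.6 -291. ] [59.5 61.2] 77.3
bottle 237 [447.9 247.3] [59.  41.5] 44.6
dry 1080 [612.8 151.3] [113.3 110.7] 87.7
wristcam [[265.99596443   0.         255.56223036]
 [  0.         265.99596443 191.22644555]
 [  0.           0.           1.        ]] [0.01976138 0.         0.         0.         0.        ] [0.14903811 0.58411464 0.37264486] [ 0.24413245 -0.09301657 -0.96527057]
```

View pics/crop1.png

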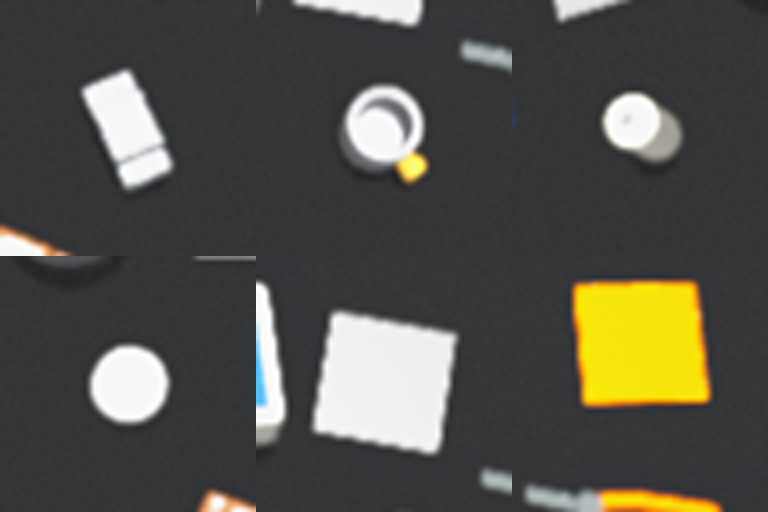

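The crop confirms all four targets: two-tone grey module, cup with brass gland at the lower right, dropper bottle and plain cover disc. The right pad is grey and distinct from the orange decoy. Sizes match to within the contour blur, so I'll move over the module.

Add to h.py:
```python
def go(x,y,z,yaw=None):
    """tool-axis displacement to a target, after the turn (tool down)"""
    s=get_state();p=s["eef_pos"];a=s["eef_rot"][2]
    t=0 if yaw is None else -((yaw-a+np.pi)%(2*np.pi)-np.pi)
    b=a-t;d=np.array([x,y])-p[:2]
    print("t%.1f turn %.3f dx %.4f dy %.4f dz %.4f | q6 %.2f"%(s["clock"],t,d@[np.cos(b),np.sin(b)],d@[np.sin(b),-np.cos(b)],p[2]-z,s["joint_positions"][5]))
```

```text
(no output)
```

Call:
creep_tool([
  [[0, 0, 0], -0.15],
  [[0, 0, 0], -0.15],
  [[0, 0, 0], -0.15],
  [[0, 0, 0], -0.15],
  [[0, 0, 0], -0.15],
  [[0.002, -0.048, 0], 0],
  [[0.002, -0.048, 0], 0],
  [[0.002, -0.048, 0], 0],
  [[0.002, -0.048, 0], 0],
  [[0.002, -0.048, 0], 0],
  [[0.002, -0.048, 0], 0],
  [[0.002, -0.048, 0], 0],
  [[0.002, -0.048, 0], 0],
  [[0.002, -0.048, 0], 0],
  [[0.002, -0.048, 0], 0],
  [[0.002, -0.048, 0], 0],
  [[0.002, -0.048, 0], 0],
  [[0.002, -0.048, 0], 0],
  [[0.002, -0.048, 0], 0],
], jaw=1.0)

```text
clock: 2.0
eef_pos: [0.4411, -0.0731, 0.2271]
eef_rot: [3.142, 0.0, -2.753]
ft_force: [1.1, 1.0, 0.2]
opening: 0.999
grasp_force: 0.0
```

Run:
```python
from h import *
go(.4395,-.0726,.227,.40+np.pi)
c=get_calibration("wrist");im=get_image("wrist");cv2.imwrite("pics/w1.png",im[:,:,::-1]);np.save("w1.npy",c)
print(get_state()["eef_pos"],get_state()["eef_rot"],proj([.4395,-.0726,.05],c))
```

```text
t2.0 turn -0.011 dx 0.0012 dy 0.0011 dz 0.0001 | q6 -0.85
[ 0.44278787 -0.07873228  0.2261638 ] [-3.13912202e+00 -5.35983352e-04 -2.75635616e+00] [[256.45949273 174.15296766]]
```

View pics/w1.png

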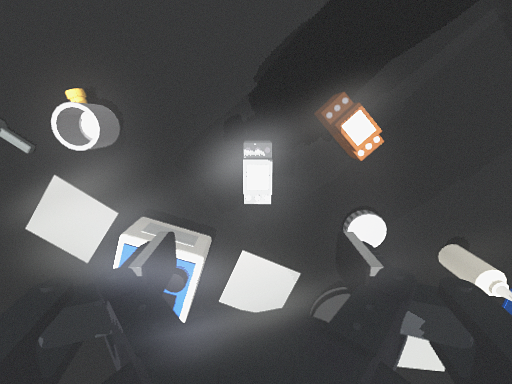

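The wrist view shows the module at about (258,173), raised middle bright, with its long axis close to vertical in the image. The head's gland is at (77,95), the cover at (366,229), the middle pad at (260,282), and the right pad at (72,218). I'll measure the module and both pads from here.

Call:
creep_tool([
  [[0, 0, 0], 0],
  [[0, 0, 0], 0],
  [[0, 0, 0], 0],
])

```text
clock: 2.35
eef_pos: [0.4407, -0.07, 0.2273]
eef_rot: [3.141, 0.0, -2.751]
ft_force: [0.3, 0.3, -0.2]
opening: 1.001
grasp_force: 0.0
```

Run:
```python
from h import *
go(.4395,-.0726,.227,.40+np.pi)
c=get_calibration("wrist");im=get_image("wrist")[:,:,::-1];g=im.min(2)
cv2.imwrite("pics/w2.png",im)
def blob(u,v,th,r):
    m=np.zeros(g.shape,np.uint8);sl=np.s_[max(v-r,0):v+r,max(u-r,0):u+r];m[sl]=g[sl]>th
    n,l=cv2.connectedComponents(m);return l==l[v,u]
for nm,u,v,z,th,r in[("mod",258,175,.058,215,40),("mod",258,175,.058,190,40),("mod",258,175,.058,120,40),("mod",258,175,.058,90,45),("padR",72,218,.004,110,60),("cover",370,232,.022,110,40)]:
    b=blob(u,v,th,r);r_=rect(b,z,c);ys,xs=np.nonzero(b)
    print(nm,th,b.sum(),xs.min(),xs.max(),ys.min(),ys.max(),np.round(r_[0],1),np.round(r_[1],1),round(r_[2],1))
cr=cv2.resize(im[130:220,205:310],None,fx=7,fy=6,interpolation=cv2.INTER_CUBIC);cv2.imwrite("pics/w2c.png",cr)
```

```text
t2.4 turn -0.010 dx 0.0021 dy -0.0020 dz 0.0003 | q6 -0.84
mod 215 1227 241 269 159 202 [446.1 -68.6] [53.6 34.3] 22.3
mod 190 1262 240 269 159 203 [446.8 -68.5] [55.3 34.5] 23.1
mod 120 2085 226 270 139 203 [439.1 -80.5] [78.2 52.6] 22.3
mod 90 4169 213 290 130 203 [432.9 -79.3] [89.8 90.7] 19.9
padR 110 6016 23 131 174 276 [ 617.2 -260.3] [170.9 121.1] 73.8
cover 110 1409 341 384 210 271 [469.8 119.8] [101.8  51.8] 57.9
```

View pics/w2c.png

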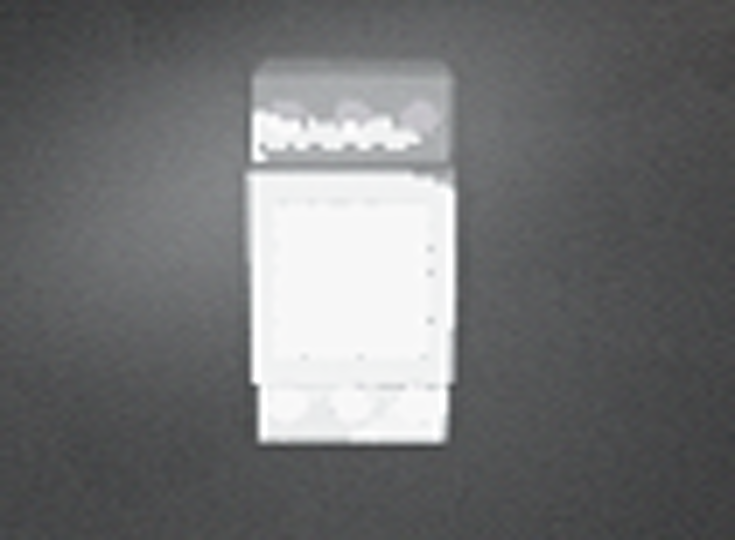

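The crop shows the raised top face with corners at crop (248,172), (455,172), (455,383) and (250,383). In the image these are u 240.4–270 and v 158.7–193.8. I'll cast them at z = 0.058 and check against 36×44 mm.

Run:
```python
from h import *
c=get_calibration("wrist")
k=np.array([(248,172),(455,173),(454,383),(251,383)])/[7,6]+[205,130]-[.43,.42]
w=cast(k,.058,c)[:,:2];ctr=w.mean(0);ax=w[:2].mean(0)-w[2:].mean(0)
print(ctr,np.linalg.norm(ax),np.linalg.norm(w[0]-w[1]),np.linalg.norm(w[2]-w[3]),np.arctan2(ax[1],ax[0]))
e=w[1]+w[2]-w[0]-w[3];print("perp",np.arctan2(e[1],e[0]),get_state()["eef_rot"])
yaw=np.arctan2(ax[1],ax[0]);yaw=(yaw+.0)
go(ctr[0],ctr[1],.035,-2.751)
```

```text
[ 0.44080442 -0.07085698] 0.043300414101125395 0.03514396706016336 0.03571147349693439 -2.748095499687306
perp 1.9582379154598457 [-3.14156336e+00  2.46222714e-04 -2.75076188e+00]
t2.4 turn 0.000 dx 0.0003 dy -0.0009 dz 0.1924 | q6 -0.84
```

The face measures 35.4×43.3 mm as expected, and the tool is already aligned. Descending and gripping.

Call:
creep_tool([
  [[0, -0.001, 0.04], 0],
  [[0, 0, 0.04], 0],
  [[0, 0, 0.04], 0],
  [[0, 0, 0.03], 0],
  [[0, 0, 0.02], 0],
  [[0, 0, 0.02], 0],
  [[0, 0, 0], 0],
  [[0, 0, 0], 0],
], jaw=1.0, squeeze=50)

```text
clock: 3.2
eef_pos: [0.4413, -0.0712, 0.0379]
eef_rot: [3.142, 0.0, -2.751]
ft_force: [0.4, -0.6, -0.0]
opening: 0.999
grasp_force: 0.0
```

Call:
creep_tool([
  [[0, 0, 0], 0],
  [[0, 0, 0], 0],
  [[0, 0, 0], 0],
  [[0, 0, 0], 0],
  [[0, 0, 0], 0],
  [[0, 0, 0], 0],
  [[0, 0, 0], 0],
  [[0, 0, 0], 0],
], jaw=0, squeeze=50)

```text
clock: 4.0
eef_pos: [0.4417, -0.072, 0.0382]
eef_rot: [-3.141, 0.001, -2.752]
ft_force: [-1.2, 0.7, 5.3]
opening: 0.409
grasp_force: 50.0
```

Gripped at about 35 mm. Next I'll refine the pads from the two initial pictures, both unoccluded.

Call:
creep_tool([
  [[0, 0, -0.03], 0],
  [[0, 0, -0.04], 0],
  [[0, 0, -0.04], 0],
])

```text
clock: 4.3
eef_pos: [0.4407, -0.0716, 0.1482]
eef_rot: [3.141, -0.001, -2.753]
ft_force: [1.1, -0.5, -1.7]
opening: 0.407
grasp_force: 51.0
```

Run:
```python
from h import *
def quad(n,u,v,r=32):
    im=cv2.imread(f"pics/{n}0.png");c=get_calibration(n);f=8
    p=im[v-r:v+r,u-r:u+r].min(2)
    p=cv2.resize(p,None,fx=f,fy=f,interpolation=cv2.INTER_CUBIC)
    th=(int(np.median(p[r*f-30:r*f+30,r*f-30:r*f+30]))+50)/2
    m=(p>th).astype(np.uint8);l=cv2.connectedComponents(m)[1];m=(l==l[r*f,r*f]).astype(np.uint8)
    k=max(cv2.findContours(m,0,1)[0],key=cv2.contourArea).reshape(-1,2)
    w=cast((k+.5)/f-.5+[u-r,v-r],.004,c)[:,:2]*1000
    R=cv2.minAreaRect(w.astype(np.float32));B=cv2.boxPoints(R);ang=[]
    for i in range(4):
        a,b=B[i],B[(i+1)%4];d=(b-a)/np.linalg.norm(b-a);L=np.linalg.norm(b-a)
        s=(w-a)@d;t=(w-a)@[-d[1],d[0]]
        q=w[(s>.15*L)&(s<.85*L)&(abs(t)<8)].astype(np.float32)
        vx,vy,_,_=cv2.fitLine(q,cv2.DIST_HUBER,0,.01,.01).ravel();ang.append((np.degrees(np.arctan2(vy,vx))+45)%90-45)
    print(n,u,v,np.round(R[0],1),np.round(R[1],1),np.round(R[2],1),np.round(ang,1))
for a in[("top",141,162),("top",233,157),("top",325,154),("scene",328,316),("scene",245,243),("scene",180,185,24)]: quad(*a)
```

```text
top 141 162 [612.2 298.9] [104.  103.8] 15.7 [15.5 15.5 15.9 16.1]
top 233 157 [616.3   2.4] [104.  105.4] 89.1 [-1.8 -1.8 -1.5 -2.7]
top 325 154 [ 615.7 -295.1] [104.1 104.5] 76.9 [-13.2 -13.2 -13.5 -12.8]
scene 328 316 [613.1 302.1] [101.8 101.4] 15.5 [15.9 15.5 15.4 15.8]
scene 245 243 [612.9  44. ] [113.8 188.3] 6.8 [ 6.6 -1.2 -1.3 13.3]
scene 180 185 [ 618.8 -253.8] [178.2 115.2] 77.0 [-13.1 -12.9 -40.5 -33.4]
```

Call:
creep_tool([
  [[0, 0, 0], 0.14],
  [[0, 0, 0], 0.14],
  [[0, 0, 0], 0.14],
  [[0, 0, 0], 0],
])

```text
clock: 4.7
eef_pos: [0.4412, -0.0719, 0.1473]
eef_rot: [3.141, -0.0, 3.109]
ft_force: [-0.3, 0.1, -2.2]
opening: 0.405
grasp_force: 51.1
```

Run:
```python
from h import *
go(.6165,.003,.045,np.pi-.033)
```

```text
t4.7 turn -0.000 dx -0.1727 dy 0.0806 dz 0.1023 | q6 -0.42
```

Call:
creep_tool([
  [[-0.043, 0.020, 0], 0],
  [[-0.043, 0.020, 0], 0],
  [[-0.043, 0.020, 0], 0],
  [[-0.0437, 0.0206, 0], 0],
  [[0, 0, 0.03], 0],
  [[0, 0, 0.03], 0],
  [[0, 0, 0.02], 0],
  [[0, 0, 0.012], 0],
  [[0, 0, 0], 0],
  [[0, 0, 0], 0],
  [[0, 0, 0], 0],
])

```text
clock: 5.8
eef_pos: [0.6174, 0.0031, 0.057]
eef_rot: [-3.141, 0.002, 3.111]
ft_force: [-1.3, 0.3, -1.6]
opening: 0.408
grasp_force: 51.0
```

Run:
```python
from h import *
go(.6165,.003,.0425,np.pi-.033)
```

```text
t5.8 turn 0.003 dx 0.0009 dy -0.0001 dz 0.0145 | q6 -0.18
```

Call:
creep_tool([
  [[0.0009, 0, 0.006], 0],
  [[0, 0, 0.004], 0],
  [[0, 0, 0.003], 0],
  [[0, 0, 0], 0],
  [[0, 0, 0], 0],
])

```text
clock: 6.3
eef_pos: [0.6155, 0.0034, 0.0423]
eef_rot: [3.141, 0.0, 3.111]
ft_force: [0.6, 0.1, -0.8]
opening: 0.406
grasp_force: 51.3
```

Call:
creep_tool([
  [[0, 0, 0.001], 0],
  [[0, 0, 0.0005], 0],
  [[0, 0, 0], 0],
])

```text
clock: 6.6
eef_pos: [0.6157, 0.0035, 0.0422]
eef_rot: [-3.141, 0.001, 3.111]
ft_force: [-5.6, 0.6, 11.4]
opening: 0.404
grasp_force: 52.5
```

Call:
creep_tool([
  [[0, 0, 0], 0],
  [[0, 0, 0], 0],
  [[0, 0, 0], 0],
  [[0, 0, 0], 0],
  [[0, 0, -0.03], 0],
  [[0, 0, -0.05], 0],
  [[0, 0, -0.05], 0],
  [[0, 0, -0.05], 0],
  [[0, 0, 0], 0],
  [[0, 0, 0], 0],
], jaw=1.0)

```text
clock: 7.6
eef_pos: [0.6164, 0.0031, 0.2224]
eef_rot: [-3.141, 0.003, 3.111]
ft_force: [-0.2, -0.4, -0.1]
opening: 0.998
grasp_force: 0.0
```

Run:
```python
from h import *
c=get_calibration("top");im=get_image("wrist")[:,:,::-1];np.save("w3.npy",get_calibration("wrist"),allow_pickle=True);cv2.imwrite("pics/w3.png",im)
go(.4676,-.291,.22)
```

```text
t7.7 turn 0.000 dx 0.1388 dy -0.2988 dz 0.0005 | q6 -0.18
```

View pics/w3.png

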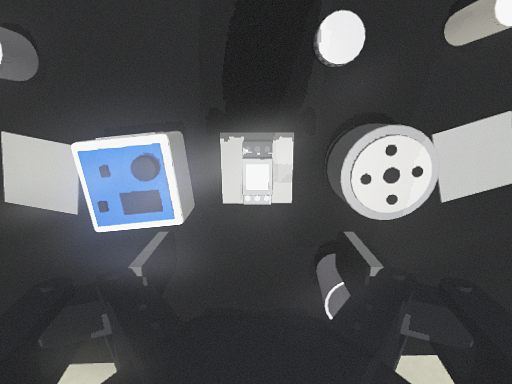

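The module sits centred and square: pad u 220–294, module u 243–273, edges parallel. Next is the head, with the gland pointing at about −147°.

Call:
creep_tool([
  [[0, 0, 0], -0.15],
  [[0, 0, 0], -0.15],
  [[0, 0, 0], -0.15],
  [[0, 0, 0], -0.15],
  [[-0.0054, -0.0467, 0], 0],
  [[-0.0054, -0.0467, 0], 0],
  [[-0.0054, -0.0467, 0], 0],
  [[-0.0054, -0.0467, 0], 0],
  [[-0.0054, -0.0467, 0], 0],
  [[-0.0054, -0.0467, 0], 0],
  [[-0.0054, -0.0467, 0], 0],
  [[0, 0, 0], 0],
  [[0, 0, 0], 0],
  [[0, 0, 0], 0],
])

```text
clock: 9.05
eef_pos: [0.7892, -0.2236, 0.2149]
eef_rot: [-3.122, 0.016, -2.572]
ft_force: [0.1, -0.8, 0.9]
opening: 1.001
grasp_force: 0.0
```

Run:
```python
from h import *
go(.4676,-.291,.22,np.radians(-147))
im=get_image("wrist")[:,:,::-1];c=get_calibration("wrist");cv2.imwrite("pics/w4.png",im)
hsv=cv2.cvtColor(im,cv2.COLOR_BGR2HSV);y=cv2.inRange(hsv,(15,90,80),(35,255,255))
k=[q for q in cv2.findContours(y,0,1)[0] if cv2.contourArea(q)>20];print([(cv2.boundingRect(q)) for q in k],proj([.4676,-.291,.05],c))
cv2.imwrite("pics/w4c.png",cv2.resize(im[100:240,180:340],None,fx=4,fy=4,interpolation=cv2.INTER_CUBIC))
```

```text
t9.1 turn -0.006 dx 0.3064 dy 0.1187 dz -0.0051 | q6 -1.01
[(127, 0, 35, 19)] [[ 400.12941045 -187.43667501]]
```

View pics/w4c.png

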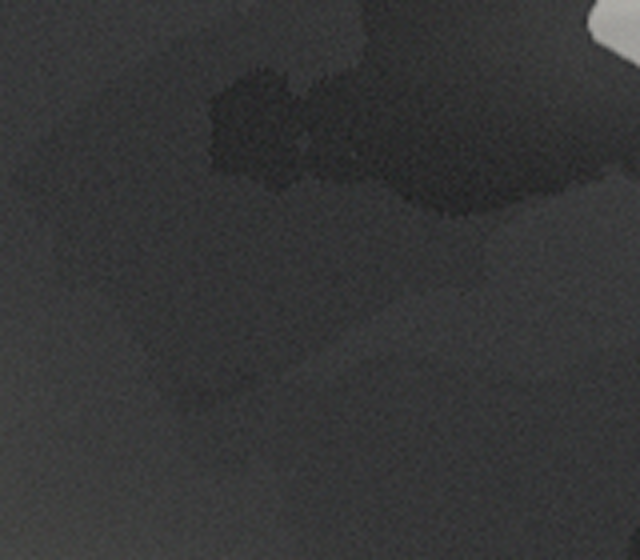

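My rotation sums were off, so the arm went to the edge of its reach. Nothing was touched. Correcting with the computed displacement.

Call:
creep_tool([
  [[0.0438, 0.017, 0], 0],
  [[0.0438, 0.017, 0], 0],
  [[0.0438, 0.017, 0], 0],
  [[0.0438, 0.017, 0], 0],
  [[0.0438, 0.017, 0], 0],
  [[0.0438, 0.017, 0], 0],
  [[0.0438, 0.017, 0], 0],
  [[0, 0, 0], 0],
  [[0, 0, 0], 0],
  [[0, 0, 0], 0],
])

```text
clock: 10.1
eef_pos: [0.5242, -0.2822, 0.214]
eef_rot: [-3.12, 0.016, -2.571]
ft_force: [-0.3, -0.8, -0.5]
opening: 1.002
grasp_force: 0.0
```

Run:
```python
from h import *
go(.4676,-.291,.22,np.radians(-147))
```

```text
t10.1 turn -0.006 dx 0.0523 dy 0.0234 dz -0.0060 | q6 -1.29
```

The reach limit left about 1.5° of outward lean. That is small and the rows can't remove it, but it has to be accounted for, so the helper will use the full rotation.

Add to h.py:
```python
from scipy.spatial.transform import Rotation as Ro
def go(x,y,z,yaw=None):
    """tool-axis displacement to a target, after the turn (full rotation)"""
    s=get_state();p=s["eef_pos"];R=Ro.from_euler("xyz",s["eef_rot"])
    t=0 if yaw is None else -((yaw-s["eef_rot"][2]+np.pi)%(2*np.pi)-np.pi)
    d=(R*Ro.from_euler("z",t)).inv().apply(np.array([x,y,z])-p)
    print("t%.1f turn %.3f d"%(s["clock"],t),np.round(d,4),"q6 %.2f"%s["joint_positions"][5])
```

Run:
```python
from h import *
go(.4676,-.291,.22,np.radians(-147))
im=get_image("wrist")[:,:,::-1];c=get_calibration("wrist");print(proj([.4676,-.291,.05],c))
cv2.imwrite("pics/w5.png",im)
```

```text
t10.1 turn -0.006 d [ 0.0522  0.0233 -0.0074] q6 -1.29
[[278.96464701 129.99905153]]
```

View pics/w5.png

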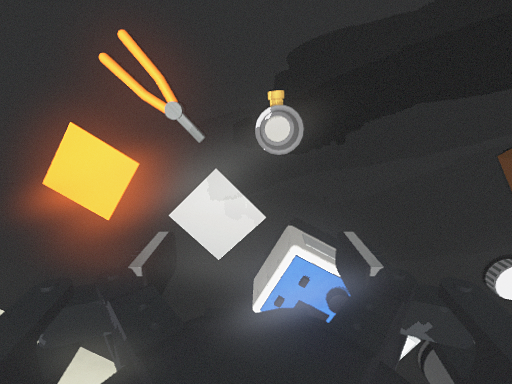

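The wrist view shows the head rim centred near (279,129), with its gland at (276,97). That agrees with the top-camera estimate projected here (279,130). The pliers' jaw tip is at (202,140), and the right pad at (217,213). Next I'll measure the rim and gland.

Run:
```python
from h import *
im=cv2.imread("pics/w5.png");c=get_calibration("wrist")
hsv=cv2.cvtColor(im,cv2.COLOR_BGR2HSV);y=cv2.inRange(hsv,(15,90,80),(35,255,255))[80:120,255:300]
ys,xs=np.nonzero(y);gu=(xs.mean()+255,ys.mean()+80);print("gland",gu,len(xs))
g=im.min(2).astype(float)
for th in(80,100,130):
    m=np.zeros(g.shape,np.uint8);m[100:165,245:315]=((g>th))[100:165,245:315];m[:,:][:100]=0
    k=max(cv2.findContours(m,0,1)[0],key=cv2.contourArea).reshape(-1,2)
    w=cast(k,.05,c)[:,:2]*1000
    lo=w; o,r=cv2.minEnclosingCircle(w.astype(np.float32));e=cv2.fitEllipse(w.astype(np.float32))
    print(th,len(k),np.round(o,1),round(r,1),np.round(e[0],1),np.round(e[1],1))
gl=cast([gu],.027,c)[0]*1000;print(gl)
d=gl[:2]-np.array(e[0]);print(np.hypot(*d),np.degrees(np.arctan2(d[1],d[0])))
m=cast([(169,215),(216,168),(266,215),(219,259)],.004,c)[:,:2]*1000;print("padR",m.mean(0),np.linalg.norm(m-np.roll(m,1,0),axis=1))
```

```text
gland (np.float64(275.6058091286307), np.float64(96.88796680497926)) 241
80 150 [ 465.2 -292.9] 30.7 [ 466.8 -291.9] [53.4 58.1]
100 138 [ 467.7 -291.5] 27.7 [ 467.6 -291.3] [53.6 54.1]
130 136 [ 467.4 -291.5] 27.2 [ 467.6 -291.5] [52.5 53.3]
[ 438.67619379 -313.56729945   27.        ]
36.36931530272473 -142.55815293004858
padR [ 614.0683628  -294.28525669] [98.28389063 98.17612723 96.2382753  99.46343872]
```

Call:
creep_tool([
  [[0, 0, 0], -0.083],
  [[0.026, 0.011, 0], 0],
  [[0.026, 0.012, 0], 0],
  [[0, 0, 0], 0],
  [[0, 0, 0], 0],
])

```text
clock: 10.65
eef_pos: [0.4684, -0.2957, 0.2116]
eef_rot: [-3.121, 0.014, -2.489]
ft_force: [0.7, 0.6, 0.1]
opening: 0.999
grasp_force: 0.0
```

Run:
```python
from h import *
go(.4676,-.2915,.037)
```

```text
t10.7 turn 0.000 d [0.0005 0.0074 0.1744] q6 -1.46
```

Call:
creep_tool([
  [[0.0005, 0.0074, 0.03], 0],
  [[0, 0, 0.04], 0],
  [[0, 0, 0.04], 0],
  [[0, 0, 0.03], 0],
  [[0, 0, 0.02], 0],
  [[0, 0, 0.0145], 0],
  [[0, 0, 0], 0],
  [[0, 0, 0], 0],
])

```text
clock: 11.45
eef_pos: [0.4673, -0.2914, 0.0373]
eef_rot: [-3.121, 0.013, -2.489]
ft_force: [0.9, 0.4, 0.6]
opening: 1.0
grasp_force: 0.0
```

Call:
creep_tool([
  [[0, 0, 0], 0],
  [[0, 0, 0], 0],
  [[0, 0, 0], 0],
  [[0, 0, 0], 0],
  [[0, 0, 0], 0],
  [[0, 0, 0], 0],
  [[0, 0, 0], 0],
], jaw=0, squeeze=50)

```text
clock: 12.15
eef_pos: [0.4672, -0.292, 0.0382]
eef_rot: [-3.12, 0.014, -2.489]
ft_force: [0.6, 0.9, 7.3]
opening: 0.613
grasp_force: 51.5
```

Run:
```python
from h import *
print(get_state()["eef_pos"])
```

```text
[ 0.46724369 -0.29201659  0.03818518]
```

Call:
creep_tool([
  [[0, 0, -0.03], 0],
  [[0, 0, -0.045], 0],
  [[0, 0, -0.045], 0],
  [[0, 0, -0.04], 0],
  [[0, 0, 0], 0],
  [[0, 0, 0], 0],
])

```text
clock: 12.75
eef_pos: [0.4633, -0.2906, 0.1974]
eef_rot: [-3.12, 0.014, -2.489]
ft_force: [0.0, 0.5, -1.5]
opening: 0.609
grasp_force: 53.5
```

Run:
```python
from h import *
print(get_state()["opening"]);go(.6125,.3005,.2)
```

```text
0.609319257548991
t12.8 turn 0.000 d [-0.4773  0.3792 -0.0044] q6 -1.46
```

Call:
creep_tool([
  [[-0.0341, 0.0271, 0], 0],
  [[-0.0341, 0.0271, 0], 0],
  [[-0.0341, 0.0271, 0], 0],
  [[-0.0341, 0.0271, 0], 0],
  [[-0.0341, 0.0271, 0], 0],
  [[-0.0341, 0.0271, 0], 0],
  [[-0.0341, 0.0271, 0], 0],
  [[-0.0341, 0.0271, 0], 0],
  [[-0.0341, 0.0271, 0], 0],
  [[-0.0341, 0.0271, 0], 0],
  [[-0.0341, 0.0271, 0], 0],
  [[-0.0341, 0.0271, 0], 0],
  [[-0.0341, 0.0271, 0], 0],
  [[-0.0341, 0.0271, 0], 0],
  [[0, 0, 0], 0],
  [[0, 0, 0], 0],
])

```text
clock: 14.35
eef_pos: [0.6109, 0.3018, 0.1924]
eef_rot: [-3.123, 0.009, -2.488]
ft_force: [-0.2, -0.5, -1.7]
opening: 0.613
grasp_force: 53.6
```

Run:
```python
from h import *
go(.6125,.3005,.044)
```

```text
t14.3 turn 0.000 d [0.0009 0.0007 0.1484] q6 -0.38
```

Call:
creep_tool([
  [[0.001, 0.0007, 0.04], 0],
  [[0, 0, 0.04], 0],
  [[0, 0, 0.04], 0],
  [[0, 0, 0.02], 0],
  [[0, 0, 0.008], 0],
  [[0, 0, 0], 0],
  [[0, 0, 0], 0],
])

```text
clock: 15.05
eef_pos: [0.615, 0.2997, 0.049]
eef_rot: [-3.121, 0.015, -2.49]
ft_force: [0.3, -0.1, -0.6]
opening: 0.613
grasp_force: 53.6
```

Run:
```python
from h import *
go(.6125,.3005,.0425)
```

```text
t15.1 turn 0.000 d [0.0016 0.0023 0.0064] q6 -0.38
```

Call:
creep_tool([
  [[0.0016, 0.0023, 0.003], 0],
  [[0, 0, 0.002], 0],
  [[0, 0, 0.001], 0],
  [[0, 0, 0], 0],
  [[0, 0, 0], 0],
])

```text
clock: 15.55
eef_pos: [0.612, 0.3012, 0.0423]
eef_rot: [-3.122, 0.014, -2.489]
ft_force: [-3.0, 0.0, 5.9]
opening: 0.61
grasp_force: 54.6
```

Contact made. Releasing and retreating, then on to the bottle.

Call:
creep_tool([
  [[0, 0, 0], 0],
  [[0, 0, 0], 0],
  [[0, 0, 0], 0],
  [[0, 0, 0], 0],
  [[0, 0, -0.03], 0],
  [[0, 0, -0.05], 0],
  [[0, 0, -0.05], 0],
  [[0, 0, -0.05], 0],
  [[0, 0, 0], 0],
  [[0, 0, 0], 0],
], jaw=1.0)

```text
clock: 16.55
eef_pos: [0.6085, 0.3025, 0.2229]
eef_rot: [-3.121, 0.016, -2.489]
ft_force: [-0.2, -0.9, -1.7]
opening: 0.999
grasp_force: 0.0
```

Run:
```python
from h import *
b=cast([(148,206.25)],.072,get_calibration("top"))[0];print(b)
go(b[0]+.04,b[1]+.03,.22)
im=get_image("wrist")[:,:,::-1];c=get_calibration("wrist");cv2.imwrite("pics/w6.png",im);np.save("w6c.npy",c,allow_pickle=True)
print(proj([[b[0],b[1],.072],[b[0],b[1],0],[.6125,.3005,.054]],c))
```

```text
[0.45211971 0.25195366 0.072     ]
t16.6 turn 0.000 d [1.05e-01 5.44e-02 1.00e-04] q6 -0.38
[[314.85624984  22.56162844]
 [303.38839074  42.32701371]
 [254.55692713 177.39758019]]
```

View pics/w6.png

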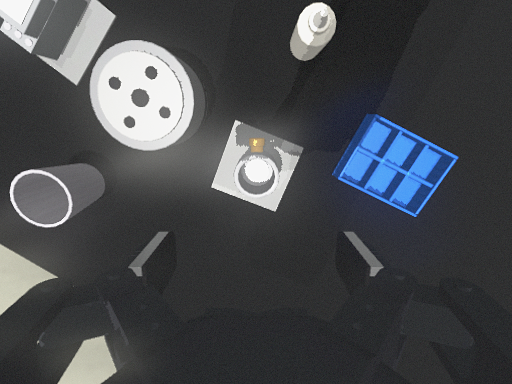

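The head is centred on the left pad: rim at about (256,175) against (255,177) expected. The bottle's shoulder is at about (318,19), and its base near (304,44). Moving over the bottle.

Call:
creep_tool([
  [[0.039, 0.014, 0], 0],
  [[0.039, 0.014, 0], 0],
  [[0.039, 0.014, 0], 0],
  [[0.039, 0.014, 0], 0],
  [[0, 0, 0], 0],
  [[0, 0, 0], 0],
  [[0, 0, 0], 0],
])

```text
clock: 17.3
eef_pos: [0.45, 0.252, 0.2172]
eef_rot: [-3.122, 0.013, -2.489]
ft_force: [0.5, -1.2, -0.3]
opening: 0.998
grasp_force: 0.0
```

Run:
```python
from h import *
go(.452,.252,.22)
im=get_image("wrist")[:,:,::-1];c=get_calibration("wrist");cv2.imwrite("pics/w7.png",im)
print(proj([[.452,.252,.072],[.452,.252,0],[.452,.252,.104]],c))
cv2.imwrite("pics/w7c.png",cv2.resize(im[100:240,180:340],None,fx=4,fy=4,interpolation=cv2.INTER_CUBIC))
```

```text
t17.3 turn 0.000 d [-0.0016 -0.0013 -0.0028] q6 -0.39
[[256.89474649 180.52617287]
 [257.65546732 168.2869215 ]
 [256.43055111 187.99506365]]
```

View pics/w7c.png

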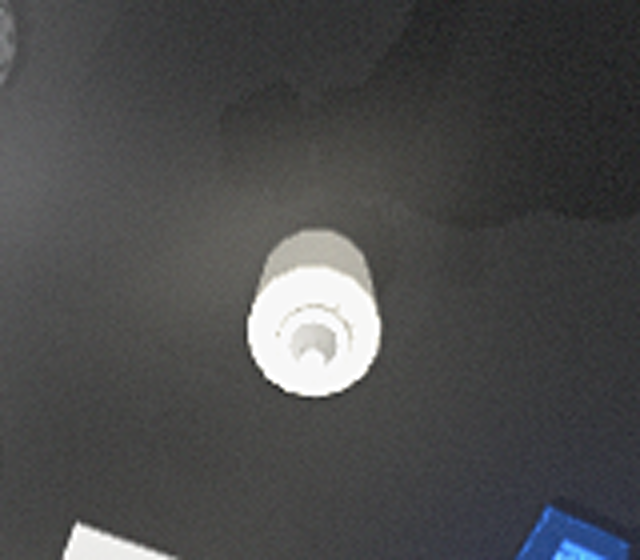

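The shoulder disc is centred at crop (314,331), which is image (258.4,182.4).

Run:
```python
from h import *
c=get_calibration("wrist")
q=cast([(258.4,182.4),(241.7,182.4),(275.0,182.4)],.072,c);print(q,np.linalg.norm(q[1]-q[2]))
go(q[0][0],q[0][1],.060)
```

```text
[[0.45268865 0.25465765 0.072     ]
 [0.46416167 0.23975455 0.072     ]
 [0.44131499 0.26943427 0.072     ]] 0.03745472722405855
t17.4 turn 0.000 d [-0.0015  0.0036  0.1573] q6 -0.39
```

Call:
creep_tool([
  [[-0.0013, 0.003, 0.03], 0],
  [[0, 0, 0.04], 0],
  [[0, 0, 0.03], 0],
  [[0, 0, 0.03], 0],
  [[0, 0, 0.02], 0],
  [[0, 0, 0.007], 0],
  [[0, 0, 0], 0],
  [[0, 0, 0], 0],
])

```text
clock: 18.15
eef_pos: [0.4532, 0.2542, 0.0621]
eef_rot: [-3.122, 0.014, -2.489]
ft_force: [-0.1, -0.5, 0.5]
opening: 0.996
grasp_force: 0.0
```

Call:
creep_tool([
  [[0, 0, 0], 0],
  [[0, 0, 0], 0],
  [[0, 0, 0], 0],
  [[0, 0, 0], 0],
  [[0, 0, 0], 0],
  [[0, 0, 0], 0],
  [[0, 0, 0], 0],
  [[0, 0, 0], 0],
], jaw=0, squeeze=30)

```text
clock: 18.95
eef_pos: [0.4529, 0.2542, 0.0619]
eef_rot: [-3.121, 0.015, -2.489]
ft_force: [-0.8, -0.0, 6.0]
opening: 0.421
grasp_force: 29.8
```

Call:
creep_tool([
  [[0, 0, -0.03], 0],
  [[0, 0, -0.045], 0],
  [[0, 0, -0.045], 0],
  [[0, 0, -0.04], 0],
  [[0, 0, 0], 0],
  [[0, 0, 0], 0],
])

```text
clock: 19.55
eef_pos: [0.4493, 0.2554, 0.2217]
eef_rot: [-3.121, 0.015, -2.489]
ft_force: [-0.8, 0.4, -1.4]
opening: 0.42
grasp_force: 30.3
```

Run:
```python
from h import *
go(.615,-.295,.2)
```

```text
t19.6 turn 0.000 d [ 0.2027 -0.5375  0.0295] q6 -0.38
```

Call:
creep_tool([
  [[0.0156, -0.0413, 0], 0],
  [[0.0156, -0.0413, 0], 0],
  [[0.0156, -0.0413, 0], 0],
  [[0.0156, -0.0413, 0], 0],
  [[0.0156, -0.0413, 0], 0],
  [[0.0156, -0.0413, 0], 0],
  [[0.0156, -0.0413, 0], 0],
  [[0.0156, -0.0413, 0], 0],
  [[0.0156, -0.0413, 0], 0],
  [[0.0156, -0.0413, 0], 0],
  [[0.0156, -0.0413, 0], 0],
  [[0.0156, -0.0413, 0], 0],
  [[0.0156, -0.0413, 0], 0],
  [[0, 0, 0], 0],
  [[0, 0, 0], 0],
  [[0, 0, 0], 0],
])

```text
clock: 21.15
eef_pos: [0.6129, -0.2935, 0.2278]
eef_rot: [-3.124, 0.013, -2.489]
ft_force: [-1.0, 1.0, -1.3]
opening: 0.414
grasp_force: 30.4
```

Run:
```python
from h import *
go(.615,-.295,.072)
```

```text
t21.1 turn 0.000 d [0.0013 0.0003 0.1558] q6 -1.29
```

Call:
creep_tool([
  [[0.001, 0, 0.04], 0],
  [[0, 0, 0.04], 0],
  [[0, 0, 0.04], 0],
  [[0, 0, 0.025], 0],
  [[0, 0, 0.01], 0],
  [[0, 0, 0], 0],
  [[0, 0, 0], 0],
])

```text
clock: 21.85
eef_pos: [0.6169, -0.2963, 0.0759]
eef_rot: [-3.12, 0.014, -2.489]
ft_force: [0.1, -0.4, 0.4]
opening: 0.414
grasp_force: 30.4
```

Run:
```python
from h import *
go(.615,-.295,.0665)
```

```text
t21.9 turn 0.000 d [0.0008 0.0023 0.0094] q6 -1.29
```

Call:
creep_tool([
  [[0.0008, 0.0021, 0.006], 0],
  [[0, 0, 0.003], 0],
  [[0, 0, 0.001], 0],
  [[0, 0, 0], 0],
  [[0, 0, 0], 0],
])

```text
clock: 22.35
eef_pos: [0.6151, -0.2957, 0.0659]
eef_rot: [-3.12, 0.014, -2.489]
ft_force: [-2.9, 1.1, 9.1]
opening: 0.415
grasp_force: 31.4
```

Released on contact. Next is the cover; I'll also measure the seated head's rim from the earlier picture (w6).

Call:
creep_tool([
  [[0, 0, 0], 0],
  [[0, 0, 0], 0],
  [[0, 0, 0], 0],
  [[0, 0, 0], 0],
  [[0, 0, -0.03], 0],
  [[0, 0, -0.05], 0],
  [[0, 0, -0.05], 0],
  [[0, 0, -0.04], 0],
  [[0, 0, 0], 0],
  [[0, 0, 0], 0],
], jaw=1.0)

```text
clock: 23.35
eef_pos: [0.6111, -0.2944, 0.2348]
eef_rot: [-3.12, 0.014, -2.489]
ft_force: [-0.1, 0.9, -0.7]
opening: 1.002
grasp_force: 0.0
```

Run:
```python
from h import *
im=get_image("wrist")[:,:,::-1];cv2.imwrite("pics/w8.png",im)
go(.4633,.1055,.22)
c=np.load("w6c.npy",allow_pickle=True).item();im=cv2.imread("pics/w6.png")
cv2.imwrite("pics/w6c.png",cv2.resize(im[110:220,200:310],None,fx=5,fy=5,interpolation=cv2.INTER_CUBIC))
```

```text
t23.4 turn 0.000 d [-0.1253  0.407   0.007 ] q6 -1.30
```

View pics/w6c.png

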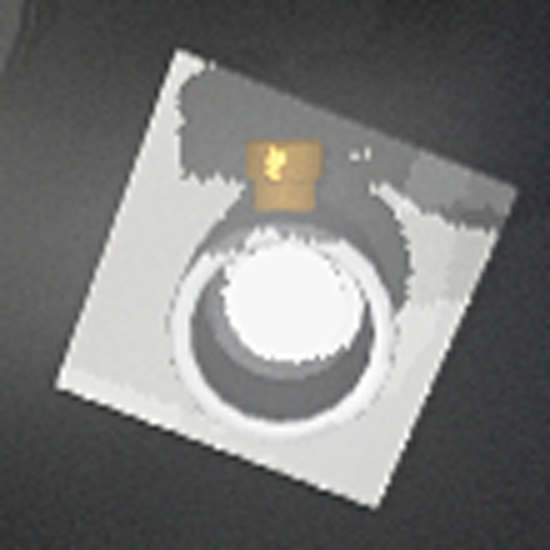

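The crop shows the rim's outer ring spanning x 168–396, bottom at 438, so its centre is about (282,326). The pad corners are (178,47), (517,190), (378,508) and (57,385).

Run:
```python
from h import *
c=np.load("w6c.npy",allow_pickle=True).item()
f=lambda a:np.array(a)/5+[199.6,109.6]
q=cast(f([(282,326),(168,326),(396,326),(282,438)]),.054,c);print(q[0],np.linalg.norm(q[1]-q[2]),np.linalg.norm(q[0]-q[3]))
p=cast(f([(178,47),(517,190),(378,508),(57,385)]),.004,c);print(p.mean(0),np.linalg.norm(p-np.roll(p,1,0),axis=1))
```

```text
[0.60890629 0.29993963 0.054     ] 0.05465142129264705 0.028098177766804573
[0.60993271 0.29961163 0.004     ] [0.09892307 0.09789901 0.09790322 0.09824232]
```

Call:
creep_tool([
  [[-0.0139, 0.0452, 0], 0],
  [[-0.0139, 0.0452, 0], 0],
  [[-0.0139, 0.0452, 0], 0],
  [[-0.0139, 0.0452, 0], 0],
  [[-0.0139, 0.0452, 0], 0],
  [[-0.0139, 0.0452, 0], 0],
  [[-0.0139, 0.0452, 0], 0],
  [[-0.0139, 0.0452, 0], 0],
  [[-0.0139, 0.0452, 0], 0],
  [[0, 0, 0], 0],
  [[0, 0, 0], 0],
  [[0, 0, 0], 0],
])

```text
clock: 24.6
eef_pos: [0.463, 0.1047, 0.2263]
eef_rot: [-3.123, 0.012, -2.49]
ft_force: [-0.7, -1.1, 0.9]
opening: 1.001
grasp_force: 0.0
```

Run:
```python
from h import *
im=get_image("wrist")[:,:,::-1];c=get_calibration("wrist");cv2.imwrite("pics/w9.png",im)
g=im.min(2)
for th in(90,130,170,210):
    m=np.zeros(g.shape,np.uint8);m[120:230,200:320]=g[120:230,200:320]>th
    k=max(cv2.findContours(m,0,1)[0],key=cv2.contourArea).reshape(-1,2)
    o,r=cv2.minEnclosingCircle((cast(k,.024,c)[:,:2]*1000).astype(np.float32));print(th,len(k),np.round(o,1),r)
go(.4633,.1055,.10)
cv2.imwrite("pics/w9c.png",cv2.resize(im[110:240,190:330],None,fx=4,fy=4,interpolation=cv2.INTER_CUBIC))
```

```text
90 220 [461.7  90.5] 43.005470275878906
130 118 [462.8 104.8] 28.3564395904541
170 117 [463.1 105.2] 27.71501922607422
210 117 [463.2 105.3] 27.219013214111328
t24.6 turn 0.000 d [0.0008 0.0032 0.1265] q6 -0.70
```

View pics/w9c.png

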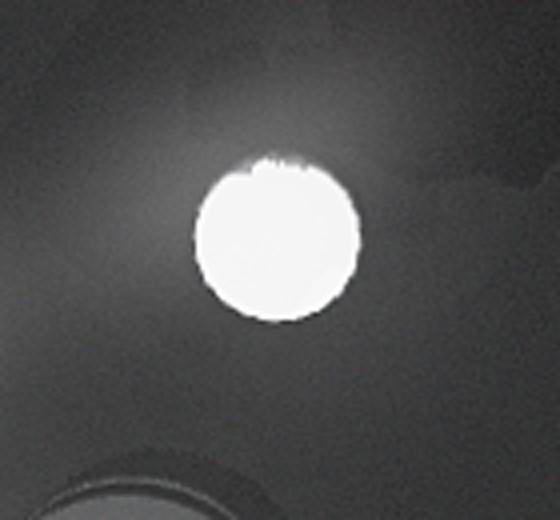

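The cover is at (463.2, 105.2) mm, diameter about 56 mm, as expected. The arm is clear of the pads now, so I'll cross-check the placed things in the top view.

Run:
```python
from h import *
im=get_image("top")[:,:,::-1];c=get_calibration("top");cv2.imwrite("pics/top1.png",im)
t=[cv2.resize(im[v-25:v+25,u-25:u+25],(266,266),interpolation=cv2.INTER_CUBIC) for u,v in[(141,162),(233,157),(325,154)]]
cv2.imwrite("pics/top1c.png",np.hstack(t))
print(proj([[.6125,.3005,.054],[.6165,.003,.062],[.615,-.295,.076],[.615,-.295,.108]],c))
```

```text
[[135.44842802 156.66061413]
 [230.79418943 150.7457312 ]
 [328.54889557 146.27793102]
 [330.40179762 142.92983845]]
```

View pics/top1c.png

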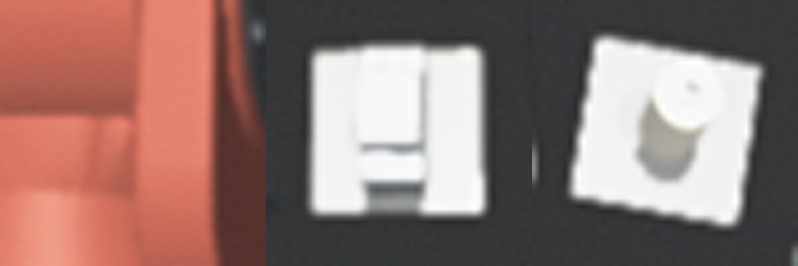

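In the top view, the bottle's shoulder is at (329.1,146.5) against (328.5,146.3) expected. The module's top is at (231.3,150.4) against (230.8,150.7). Both are within 2 mm; the arm hides the head. Picking up the cover.

Call:
creep_tool([
  [[0, 0.003, 0.04], 0],
  [[0, 0, 0.04], 0],
  [[0, 0, 0.04], 0],
  [[0, 0, 0.04], 0],
  [[0, 0, 0.02], 0],
  [[0, 0, 0.015], 0],
  [[0, 0, 0], 0],
  [[0, 0, 0], 0],
])

```text
clock: 25.5
eef_pos: [0.4659, 0.1055, 0.0327]
eef_rot: [-3.122, 0.013, -2.491]
ft_force: [-0.1, -1.1, 0.4]
opening: 0.998
grasp_force: 0.0
```

Run:
```python
from h import *
go(.4632,.1052,.0185)
```

```text
t25.5 turn 0.000 d [0.0025 0.0017 0.0141] q6 -0.70
```

Call:
creep_tool([
  [[0.0025, 0.0017, 0.006], 0],
  [[0, 0, 0.005], 0],
  [[0, 0, 0.003], 0],
  [[0, 0, 0], 0],
  [[0, 0, 0], 0],
])

```text
clock: 26.0
eef_pos: [0.463, 0.106, 0.0185]
eef_rot: [-3.122, 0.013, -2.489]
ft_force: [0.4, 0.8, 0.4]
opening: 1.0
grasp_force: 0.0
```

Call:
creep_tool([
  [[0, 0, 0], 0],
  [[0, 0, 0], 0],
  [[0, 0, 0], 0],
  [[0, 0, 0], 0],
  [[0, 0, 0], 0],
  [[0, 0, 0], 0],
  [[0, 0, 0], 0],
], jaw=0, squeeze=40)

```text
clock: 26.7
eef_pos: [0.4638, 0.1069, 0.02]
eef_rot: [-3.122, 0.016, -2.488]
ft_force: [-3.3, 4.8, 13.7]
opening: 0.002
grasp_force: 6.5
```

Call:
creep_tool([
  [[0, 0, -0.03], 0],
  [[0, 0, -0.05], 0],
  [[0, 0, -0.05], 0],
  [[0, 0, 0], 0],
  [[0, 0, 0], 0],
])

```text
clock: 27.2
eef_pos: [0.4611, 0.1069, 0.1498]
eef_rot: [-3.12, 0.016, -2.489]
ft_force: [-0.0, -0.2, -0.9]
opening: 0.002
grasp_force: 0.0
```

Run:
```python
from h import *
go(.6115,.3005,.155)
```

```text
t27.2 turn 0.000 d [-0.2371  0.0625 -0.0029] q6 -0.70
```

The fingers closed on nothing. Looking at the cover before trying again.

Call:
creep_tool([
  [[0, 0, -0.04], 0],
  [[0, 0, -0.03], 0],
  [[0, 0, 0], 0],
  [[0, 0, 0], 0],
  [[0, 0, 0], 0],
], jaw=1.0)

```text
clock: 27.7
eef_pos: [0.4577, 0.1075, 0.2163]
eef_rot: [-3.124, 0.011, -2.489]
ft_force: [-0.5, -0.3, -0.3]
opening: 0.848
grasp_force: 0.0
```

Run:
```python
from h import *
im=get_image("wrist")[:,:,::-1];c=get_calibration("wrist");s=get_image("scene")[:,:,::-1]
cv2.imwrite("pics/w10.png",np.hstack([cv2.resize(im[100:240,170:340],None,fx=2.5,fy=2.5,interpolation=cv2.INTER_CUBIC),cv2.resize(s[180:280,270:360],(315,350),interpolation=cv2.INTER_CUBIC)]))
cv2.imwrite("pics/w10r.png",im)
g=im.min(2)
for th in(130,170,210):
    m=np.zeros(g.shape,np.uint8);m[100:230,170:340]=g[100:230,170:340]>th
    k=max(cv2.findContours(m,0,1)[0],key=cv2.contourArea).reshape(-1,2)
    o,r=cv2.minEnclosingCircle((cast(k,.024,c)[:,:2]*1000).astype(np.float32));print(th,len(k),np.round(o,1),r)
go(.4633,.1055,.22)
```

```text
130 120 [475.1  89.9] 28.627546310424805
170 118 [475.5  90. ] 27.76114845275879
210 116 [475.7  90.1] 27.178781509399414
t27.8 turn 0.000 d [-0.0032 -0.005  -0.0033] q6 -0.70
```

View pics/w10.png

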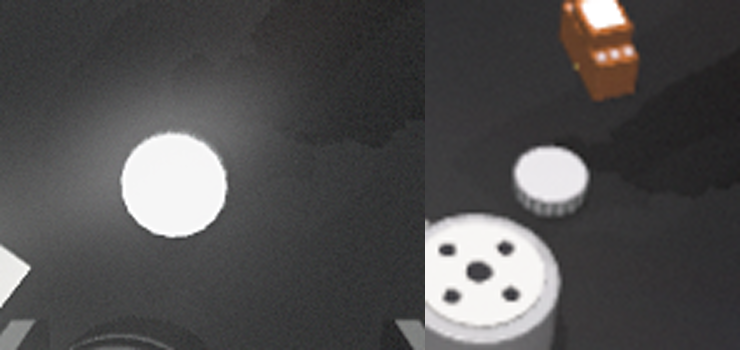

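The cover is still flat and plug-down. It has slid to (475.5, 90.0), straight along the closing line, so the tips must have been too high. I've used all 14 picture views, so it's numbers only from here. I'll retry with a narrower opening, find the tip height by touch, and then close.

Call:
creep_tool([
  [[0, 0, 0], 0],
  [[0, 0, 0], 0],
  [[0, 0, 0], 0],
], jaw=0.78)

```text
clock: 28.1
eef_pos: [0.4584, 0.1074, 0.2181]
eef_rot: [-3.122, 0.013, -2.489]
ft_force: [0.2, -0.5, 0.1]
opening: 0.781
grasp_force: 0.0
```

Run:
```python
from h import *
go(.4755,.0900,.045)
```

```text
t28.1 turn 0.000 d [-0.0007 -0.0208  0.1736] q6 -0.70
```

Call:
creep_tool([
  [[-0.0007, -0.0208, 0.02], 0],
  [[0, 0, 0.04], 0],
  [[0, 0, 0.04], 0],
  [[0, 0, 0.04], 0],
  [[0, 0, 0.02], 0],
  [[0, 0, 0.01], 0],
  [[0, 0, 0], 0],
  [[0, 0, 0], 0],
])

```text
clock: 28.9
eef_pos: [0.4763, 0.09, 0.0501]
eef_rot: [-3.121, 0.014, -2.489]
ft_force: [0.2, 0.0, -0.2]
opening: 0.784
grasp_force: 0.0
```

Run:
```python
from h import *
go(.4755,.0900,.0185)
im=get_image("wrist")[:,:,::-1];c=get_calibration("wrist");g=im.min(2)
for th in(130,170,210):
    m=(g>th).astype(np.uint8)
    for k in cv2.findContours(m,0,1)[0]:
        w=cast(k.reshape(-1,2),.024,c)[:,:2]*1000
        if len(k)>30 and np.hypot(*(w.mean(0)-[475,90]))<20:
            o,r=cv2.minEnclosingCircle(w.astype(np.float32));print(th,len(k),np.round(o,1),r,cv2.boundingRect(k))
```

```text
t28.9 turn 0.000 d [0.0011 0.0011 0.0316] q6 -0.73
130 244 [474.8  88.6] 29.471956253051758 (217, 174, 81, 81)
170 249 [474.4  89.3] 29.04283905029297 (218, 175, 79, 79)
210 215 [475.9  90. ] 27.503211975097656 (218, 180, 79, 74)
```

Call:
creep_tool([
  [[0.001, 0.001, 0.014], 0],
  [[0, 0, 0.010], 0],
  [[0, 0, 0.006], 0],
  [[0, 0, 0], 0],
  [[0, 0, 0], 0],
])

```text
clock: 29.45
eef_pos: [0.4746, 0.09, 0.0186]
eef_rot: [-3.122, 0.013, -2.489]
ft_force: [-0.3, -0.3, -0.1]
opening: 0.781
grasp_force: 0.0
```

Call:
creep_tool([
  [[0, 0, 0.002], 0],
  [[0, 0, 0], 0],
])

```text
clock: 29.65
eef_pos: [0.475, 0.09, 0.0169]
eef_rot: [-3.122, 0.014, -2.489]
ft_force: [-0.4, 0.2, 0.1]
opening: 0.777
grasp_force: 0.0
```

Call:
creep_tool([
  [[0, 0, 0.002], 0],
  [[0, 0, 0], 0],
])

```text
clock: 29.85
eef_pos: [0.4749, 0.09, 0.0147]
eef_rot: [-3.122, 0.013, -2.489]
ft_force: [-0.3, -0.4, -0.3]
opening: 0.783
grasp_force: 0.0
```

Call:
creep_tool([
  [[0, 0, 0.002], 0],
  [[0, 0, 0], 0],
])

```text
clock: 30.05
eef_pos: [0.4748, 0.09, 0.0125]
eef_rot: [-3.122, 0.013, -2.489]
ft_force: [-0.5, 0.1, -1.0]
opening: 0.782
grasp_force: 0.0
```

Call:
creep_tool([
  [[0, 0, 0.0015], 0],
  [[0, 0, 0], 0],
])

```text
clock: 30.25
eef_pos: [0.4748, 0.09, 0.0111]
eef_rot: [-3.122, 0.013, -2.489]
ft_force: [-1.5, -0.8, 0.2]
opening: 0.779
grasp_force: 0.0
```

Call:
creep_tool([
  [[0, 0, 0], 0],
  [[0, 0, 0], 0],
  [[0, 0, 0], 0],
], jaw=0.65, squeeze=25)

```text
clock: 30.55
eef_pos: [0.475, 0.09, 0.0113]
eef_rot: [-3.122, 0.013, -2.489]
ft_force: [-0.7, -0.3, 0.7]
opening: 0.653
grasp_force: 3.8
```

Call:
creep_tool([
  [[0, 0, 0], 0],
  [[0, 0, 0], 0],
  [[0, 0, 0], 0],
  [[0, 0, 0], 0],
], jaw=0.5, squeeze=25)

```text
clock: 30.95
eef_pos: [0.475, 0.09, 0.0116]
eef_rot: [-3.122, 0.013, -2.489]
ft_force: [-2.6, 0.8, 5.3]
opening: 0.635
grasp_force: 25.7
```

Held at 0.635, which matches 57 mm. Lifting.

Call:
creep_tool([
  [[0, 0, 0], 0],
  [[0, 0, 0], 0],
  [[0, 0, -0.02], 0],
  [[0, 0, -0.04], 0],
  [[0, 0, -0.05], 0],
  [[0, 0, -0.05], 0],
  [[0, 0, 0], 0],
  [[0, 0, 0], 0],
], jaw=0.3, squeeze=35)

```text
clock: 31.75
eef_pos: [0.4722, 0.0911, 0.1723]
eef_rot: [-3.12, 0.015, -2.489]
ft_force: [0.2, 0.9, -2.5]
opening: 0.627
grasp_force: 37.2
```

Run:
```python
from h import *
im=get_image("wrist")[:,:,::-1];c=get_calibration("wrist");g=im.min(2);T=np.array(c["world_to_cam"])
for k in cv2.findContours((g>170).astype(np.uint8),0,1)[0]:
    if len(k)>80: print(len(k),cv2.boundingRect(k))
go(.6115,.3005,.17)
```

```text
437 (197, 252, 96, 60)
155 (127, 200, 63, 69)
297 (83, 168, 70, 96)
438 (0, 108, 74, 124)
120 (257, 0, 44, 42)
t31.8 turn 0.000 d [-0.2384  0.0813  0.0023] q6 -0.73
```

Call:
creep_tool([
  [[-0.0397, 0.0136, 0], 0],
  [[-0.0397, 0.0136, 0], 0],
  [[-0.0397, 0.0136, 0], 0],
  [[-0.0397, 0.0136, 0], 0],
  [[-0.0397, 0.0136, 0], 0],
  [[-0.0397, 0.0136, 0], 0],
  [[0, 0, 0], 0],
  [[0, 0, 0], 0],
  [[0, 0, 0], 0],
])

```text
clock: 32.7
eef_pos: [0.6103, 0.2998, 0.1718]
eef_rot: [-3.123, 0.011, -2.49]
ft_force: [0.8, 0.1, -1.0]
opening: 0.628
grasp_force: 37.2
```

Run:
```python
from h import *
go(.6115,.3005,.12)
c=get_calibration("wrist");im=get_image("wrist")[:,:,::-1];cv2.imwrite("pics/w11.png",im)
hsv=cv2.cvtColor(im,cv2.COLOR_BGR2HSV);y=cv2.inRange(hsv,(15,90,60),(35,255,255));n,l,st,ce=cv2.connectedComponentsWithStats(y)
print([(st[i].tolist(),np.round(ce[i],1).tolist()) for i in range(1,n) if st[i][4]>30])
pc=proj([.610,.300,.054],c)[0];print("rim expected",pc)
g=cv2.GaussianBlur(im.min(2),(3,3),0);u,v=int(round(pc[0])),int(round(pc[1]))
print("row",g[v,u-50:u+51:2].tolist());print("col",g[v-40:v+71:2,u].tolist())
```

```text
t32.7 turn 0.000 d [-0.0008  0.0008  0.0518] q6 -0.38
[([250, 143, 18, 16, 241], [258.6, 150.2])]
rim expected [257.89262494 185.55849865]
row [74, 164, 202, 201, 201, 201, 202, 202, 202, 201, 202, 195, 210, 230, 183, 104, 105, 125, 143, 167, 238, 247, 247, 247, 247, 247, 247, 247, 247, 247, 247, 244, 233, 216, 119, 95, 121, 138, 141, 192, 201, 201, 200, 200, 195, 97, 55, 56, 55, 53, 53]
col [106, 106, 107, 104, 107, 107, 110, 117, 135, 155, 145, 189, 203, 203, 227, 247, 247, 247, 247, 247, 247, 246, 113, 80, 80, 87, 112, 145, 145, 142, 143, 142, 141, 141, 141, 141, 141, 137, 126, 123, 125, 123, 124, 122, 123, 123, 123, 124, 123, 124, 123, 124, 124, 124, 124, 125]
```

Run:
```python
from h import *
c=get_calibration("wrist");gl=cast([(258.6,150.2)],.031,c)[0]
a=get_state()["eef_rot"][2];print(gl[:2],"head from gland",gl[:2]-.0364*np.array([np.cos(a),np.sin(a)]))
go(.6105,.3003,.075)
```

```text
[0.5838776  0.28024979] head from gland [0.61281915 0.30232573]
t32.8 turn 0.000 d [0.0009 0.0024 0.0976] q6 -0.38
```

Call:
creep_tool([
  [[0, 0.0016, 0.04], 0],
  [[0, 0, 0.03], 0],
  [[0, 0, 0.02], 0],
  [[0, 0, 0.007], 0],
  [[0, 0, 0], 0],
  [[0, 0, 0], 0],
])

```text
clock: 33.35
eef_pos: [0.6131, 0.301, 0.0777]
eef_rot: [-3.121, 0.015, -2.49]
ft_force: [-0.2, -0.1, -0.5]
opening: 0.626
grasp_force: 37.2
```

Run:
```python
from h import *
go(.611,.301,.067)
```

```text
t33.4 turn 0.000 d [0.0018 0.0015 0.0107] q6 -0.38
```

Call:
creep_tool([
  [[0.0018, 0.0015, 0.007], 0],
  [[0, 0, 0.0035], 0],
  [[0, 0, 0], 0],
  [[0, 0, 0], 0],
])

```text
clock: 33.75
eef_pos: [0.6102, 0.3012, 0.0653]
eef_rot: [-3.122, 0.013, -2.489]
ft_force: [0.6, -0.3, -1.1]
opening: 0.631
grasp_force: 37.2
```

Call:
creep_tool([
  [[0, 0, 0.002], 0],
  [[0, 0, 0.001], 0],
  [[0, 0, 0], 0],
  [[0, 0, 0], 0],
])

```text
clock: 34.15
eef_pos: [0.6103, 0.3011, 0.0622]
eef_rot: [-3.122, 0.013, -2.489]
ft_force: [0.3, 0.6, -1.2]
opening: 0.625
grasp_force: 37.2
```

The plug is inside the bore with no contact force. I'll lower it the last bit and release.

Call:
creep_tool([
  [[0, 0, 0.001], 0],
  [[0, 0, 0], 0],
  [[0, 0, 0], 0],
])

```text
clock: 34.45
eef_pos: [0.6103, 0.3011, 0.0612]
eef_rot: [-3.122, 0.013, -2.489]
ft_force: [-0.3, 0.8, -0.2]
opening: 0.626
grasp_force: 37.2
```

Call:
creep_tool([
  [[0, 0, 0], 0],
  [[0, 0, 0], 0],
  [[0, 0, 0], 0],
], jaw=0.8)

```text
clock: 34.75
eef_pos: [0.6104, 0.3012, 0.0615]
eef_rot: [-3.122, 0.014, -2.489]
ft_force: [0.3, -0.5, 0.0]
opening: 0.801
grasp_force: 0.0
```

Call:
creep_tool([
  [[0, 0, 0], 0],
  [[0, 0, 0], 0],
  [[0, 0, -0.02], 0],
  [[0, 0, -0.05], 0],
  [[0, 0, -0.05], 0],
  [[0, 0, -0.05], 0],
  [[0, 0, 0], 0],
  [[0, 0, 0], 0],
], jaw=1.0)

```text
clock: 35.55
eef_pos: [0.6074, 0.3027, 0.233]
eef_rot: [-3.121, 0.016, -2.489]
ft_force: [0.0, 0.3, -1.6]
opening: 1.001
grasp_force: 0.0
```

Run:
```python
from h import *
c=get_calibration("wrist");im=get_image("wrist")[:,:,::-1];cv2.imwrite("pics/w12.png",im);g=im.min(2)
print("exp",proj([.611,.301,.073],c))
for th in(215,230,240):
  for k in cv2.findContours((g>th).astype(np.uint8),0,1)[0]:
    if cv2.contourArea(k)>600:
        w=cast(k.reshape(-1,2),.073,c)[:,:2]*1000;o,r=cv2.minEnclosingCircle(w.astype(np.float32));e=cv2.fitEllipse(w.astype(np.float32))
        if abs(r-28)<12: print(th,np.round(o,1),round(r,1),np.round(e[0],1),np.round(e[1],1))
go(.5,.1,.23)
```

```text
exp [[255.25210154 177.4512158 ]]
215 [783.6 116.4] 35.1 [783.5 116.5] [68.5 68.8]
215 [621.6  24.7] 29.0 [622.6  21.5] [44.2 47.7]
230 [783.8 116.5] 34.9 [783.7 116.7] [67.9 68.3]
230 [610.9 302. ] 26.7 [611.8 302.7] [48.1 53.3]
230 [613.2  13.1] 19.2 [616.7  15.6] [23.3 34.7]
240 [610.8 301.8] 26.3 [611.8 298.4] [39.7 53.1]
t35.6 turn 0.000 d [ 0.2076 -0.0962 -0.    ] q6 -0.38
```

The cover sits at (610.9, 302.0), centred over the head. I'll move the arm aside and verify from the fixed cameras.

Call:
creep_tool([
  [[0.039, -0.0206, 0], 0],
  [[0.039, -0.0206, 0], 0],
  [[0.039, -0.0206, 0], 0],
  [[0.039, -0.0206, 0], 0],
  [[0.039, -0.0206, 0], 0],
  [[0.039, -0.0206, 0], 0],
  [[0.039, -0.0206, 0], 0],
  [[0.039, -0.0206, 0], 0],
  [[0.039, -0.0206, 0], 0],
  [[0.039, -0.0206, 0], 0],
  [[0, 0, 0], 0],
  [[0, 0, 0], 0],
  [[0, 0, 0], 0],
])

```text
clock: 36.9
eef_pos: [0.4214, -0.0972, 0.229]
eef_rot: [-3.124, 0.013, -2.489]
ft_force: [0.3, 0.6, -0.3]
opening: 0.997
grasp_force: 0.0
```

Run:
```python
from h import *
for n in("top","scene"):
    im=get_image(n)[:,:,::-1];c=get_calibration(n);cv2.imwrite(f"pics/{n}2.png",im)
    u,v=np.round(proj([.611,.3015,.073],c)[0]).astype(int);print(n,"expected cover",u,v)
    p=im[v-16:v+17,u-16:u+17].min(2);print(p[::2,::2])
    # pliers unmoved?
    o=cv2.imread(f"pics/{n}0.png");h=lambda a:cv2.inRange(cv2.cvtColor(a,cv2.COLOR_BGR2HSV),(5,150,120),(25,255,255))
    r=np.s_[165:200,345:402] if n=="top" else np.s_[130:165,165:197]
    print("pliers",[np.round([q.mean() for q in np.nonzero(h(a)[r])],2).tolist() for a in(o,im)])
```

```text
top expected cover 133 155
[[ 56  56  54  56  57  53  54  57  54  54  54  55  56  55  53  54  55]
 [ 56  54  54  54  54  56  54  54  56  55  55  55  55  56  55  54  52]
 [ 56  55  56  55  54  56  56  53  54  55  56  55  54  53  64 101 162]
 [ 56  56  56  56  56  56  55  52  53  57  53  62  94 148 217 233 238]
 [ 55  53  55  56  55  50  72 172 212 220 189 220 230 236 235 235 235]
 [ 56  55  54  53  53 125 250 249 248 248 248 247 229 234 235 235 236]
 [ 56  54  53 127 187 249 247 247 247 247 247 247 242 212 235 235 236]
 [ 54  55  55 217 242 247 247 247 247 247 247 247 249 171 213 236 236]
 [ 57  54  55 140 246 247 247 247 247 247 247 247 249 159 125 215 235]
 [ 57  56  53 122 250 247 247 247 247 247 247 247 250 141 104 158 229]
 [ 56  53  54  65 236 247 247 247 247 247 247 248 241  99 109 121 215]
 [ 56  56  54  54 229 246 247 247 247 247 248 247 137 105 112 120 217]
 [ 55  56  55  51 141 231 239 247 249 249 241 137 101 110 110 130 222]
 [ 57  56  5
[... 889 characters left out ...]
246 247 118  58  58]
 [212 210 227 247 247 247 247 247 247 247 247 247 247 247 247  58  57]
 [212 211 199 248 247 247 248 248 248 247 247 247 247 247 247  59  59]
 [211 192 120 246 248 248 248 248 247 247 247 247 247 247 246  58  58]
 [211 180 108 227 248 248 248 248 248 248 247 247 247 247 195  82  60]
 [211 151 139 123 229 248 248 248 248 248 247 247 247 241 150 210 179]
 [204 139 167 117 132 213 249 247 248 248 248 248 230 107 204 211 210]
 [190 125 131 150 132  92 141 162 212 206 183 140 113 121 151 212 210]
 [177 124 133 158 221 131 142  88 142  88 134  94 115 132 140 210 211]
 [174 126 136 139 138 197 225 241 200 136 208 128 122 138 140 211 211]]
pliers [[12.11, 14.91], [12.16, 14.95]]
```

Run:
```python
from h import *
P=[];X=[]
for n,(u,v) in(("top",(132,155)),("scene",(333,297))):
    im=cv2.imread(f"pics/{n}2.png");c=get_calibration(n);m=(im[v-16:v+17,u-16:u+17].min(2)>243).astype(np.uint8)
    k=max(cv2.findContours(m,0,1)[0],key=cv2.contourArea);e=cv2.fitEllipse(k);q=np.array(e[0])+[u-16,v-16]
    print(n,q,np.round(e[1],1),cast([q],.073,c)[0])
    P.append(np.array(c["world_to_cam"])[:3]);X.append(cv2.undistortPoints(q.reshape(1,1,2),c["mtx"],np.array(c["D"])).reshape(2,1))
h=cv2.triangulatePoints(P[0],P[1],*X).ravel();print("cover top",h[:3]/h[3])
c=get_calibration("top")
for n,p in(("module",[.6165,.003,.062]),("bottle",[.615,-.295,.076])):
    im=cv2.imread("pics/top2.png").min(2);u,v=np.round(proj(p,c)[0]).astype(int);print(n,u,v);print(im[v-10:v+11:2,u-10:u+11:2])
```

```text
top [133.35389709 155.4949894 ] [15.2 17.2] [0.61061934 0.30100174 0.073     ]
scene [332.55605793 298.35982704] [18.8 22.8] [0.61196233 0.30469806 0.073     ]
cover top [0.61091566 0.30282285 0.06994662]
module 231 151
[[141 169 178 228 220 114 112 119 120 120 121]
 [242 243 239 248 244 124 116 119 120 118 120]
 [243 242 243 246 214 113 118 119 120 120 121]
 [243 242 244 246 157 114 119 118 117 119 120]
 [243 241 245 237 122 116 117 118 119 118 119]
 [243 242 244 170 114 118 118 118 117 118 110]
 [244 242 212 119 115 117 116 118 118 119  89]
 [244 237 130 112 115 118 117 119 121 109  64]
 [244 200 111 116 118 116 116 116 119  88  52]
 [240 136 114 115 116 115 116 117 109  62  62]
 [202 112 113 115 117 117 117 117  85  50  75]]
bottle 329 146
[[100  86  63  53  53  56  54  57  57  57  56]
 [205 232 205 197 151 108  96  72  56  53  56]
 [ 87 238 243 244 247 250 250 218 187 162 118]
 [140 242 243 247 247 248 248 247 242 242 240]
 [221 243 244 247 248 235 247 247 243 241 241]
 [179 235 247 247 247 242 242 247 246 242 241]
 [175 210 229 248 247 243 246 247 246 242 242]
 [222 168 167 250 248 247 248 247 243 242 243]
 [216 158 159 174 235 249 232 235 242 242 244]
 [233 162 162 164 165 163 200 242 242 242 244]
 [229 160 164 166 167 161 235 243 243 243 241]]
```

The cover's top comes out at about 70 mm, where 73 mm means seated and 78 mm would mean resting on the rim. It is centred within about 2 mm, the bottle is in place, and the pliers haven't moved. The module was confirmed before the arm came over it. Handing in.

```bash
python3 -c "
from station import *
print(get_state()['clock']);print(sign_off())"
```

```text
37.0
the job is handed in; nothing more can be done
None
```

I handed the job in at 37 s of the 104 s limit: module squared on the middle pad, head on the left pad with its cover seated, bottle upright on the right pad, all within about 2 mm of centre by my own measurements, and pliers unmoved.

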